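# Load two drives in the copier dock and hold its lever at the third click

### The job

Load the drive copier dock: stand the taller drive upright in the bay beside the lever and the shorter drive upright in the other bay, and let go of both. Then press the dock's spring-return lever down past its first two clicks to the third, never on towards the bottom of its travel (that would start a wipe), and finish while still holding it at the third click with the fingers. Leave the clear drive box, the magnifier and the power strip with its toggle undisturbed.

Things in the scene. Friction and masses are not known exactly. Their poses are not given: they have to be found in the camera images.
- dock: Fixed grey copier dock, a block 150 (x) x 196 (y) x 36 mm high with two rectangular bays open at the top, long side along its x. Origin: centre of its underside, on the shelf; z up. A black slotted tower at its -y end (dock y -98 to -78 mm, x -29 to 29 mm, top 104 mm above the shelf) carries the lever tab on its -y face. Place and yaw vary.
- bay_lever (a point): Centre of the floor of the bay beside the lever tower (dock x 0, y -22 mm), 6 mm above the shelf; axes as the dock's. The bay is 122 mm (x) by 32 mm (y) and 30 mm deep (rim 36 mm above the shelf, 3 mm chamfer).
- bay_far (a point): Centre of the floor of the other bay, away from the lever (dock x 0, y +55 mm), 6 mm above the shelf; axes as the dock's; same size as the first bay.
- lever_pad (a point): Press point on top of the lever's aluminium tab, at dock x 0, y -150 mm; moves with the tab. The tab is 36 mm (dock x) by 68 mm (dock y, -102 to -170 mm), 9 mm thick, sticks out level from the tower, open from above (a wide gripper should keep off the tower). Its top is 95 mm above the shelf at rest, 56 mm at the third click.
- lever (a joint): Press depth straight down, m: 0 at rest (up); clicks at 0.013, 0.026, 0.039 (small steel marks on the tower face show the tab top's level at each); bottom 0.050; beyond 0.045 is too far. A spring returns it to 0 from anywhere: about 3 N at the start, 8 N at the third click, with a click ripple of +-2.5 N (stiffer just after each click, easing before the next) and 0.4 N friction.
- drive_tall: The taller drive, a metal box with yellow rubber edges, 110 mm long (its x), 24 mm thick (its y), 98 mm high, about 0.26 kg, loose, standing on its long narrow edge. Origin: centre of its underside; z up. It swaps places with the shorter drive.
- drive_short: The shorter drive, of the same make, 110 mm long (its x), 24 mm thick (its y) but only 70 mm high, about 0.19 kg, loose, standing on its long narrow edge. Origin: centre of its underside; z up.
- drive_box: Bystander: loose shut clear plastic drive box with a wire spring clip, 90 x 130 x 37 mm high, origin at the centre of its underside. Leave alone.
- magnifier: Bystander: loose stainless steel magnifier stand, round foot 100 mm across, post 20 mm to its +x, lens ring 82 mm across reaching 81 mm to its -x, 140 mm high; origin at the centre of its foot's underside. Leave alone.
- power_strip: Bystander: fixed white power strip, 55 (x) x 240 (y) x 32 mm high, origin at the centre of its underside. Leave alone.
- toggle_tip (a point): Tip of the steel toggle lever on the power strip, at its +y end. Leave the toggle as it is.
Mind the look-alikes: they are no part of the job. What is shaped like the drive_tall but pink is not meant. What is shaped like the drive_short but pink is not meant.

How it is judged:
On the way, in this order (a step that is already met when the one before it is completed fails the run):
1. the taller drive stands let go in the bay beside the lever, the shorter one in the other bay, with the lever still up (x of drive_tall in the frame of bay_lever between -0.012 and 0.012 m and y of drive_tall in the frame of bay_lever between -0.009 and 0.009 m and z of drive_tall in the frame of bay_lever between -0.005 and 0.008 m and angle between each of drive_tall, drive_short's own z axis and vertical below 0.28 rad and contact force between each of the arm, the fingers and drive_tall below 0.2 N and x of drive_short in the frame of bay_far between -0.012 and 0.012 m and y of drive_short in the frame of bay_far between -0.009 and 0.009 m and z of drive_short in the frame of bay_far between -0.005 and 0.008 m and contact force between each of the arm, the fingers and drive_short below 0.2 N and linear speed of each of drive_tall, drive_short below 0.02 m/s and value of joint lever below 0.005 m), for 0.2 s.
2. the lever is pressed to the third click (value of joint lever between 0.034 and 0.045 m), for 0.2 s.
At the end, for the whole second after the job is handed in: Taller drive in the bay beside the lever, shorter in the other: on the floor (8 mm), within 12 mm along and 9 mm across of centre, leaning under 0.28 rad, at rest, untouched. Lever still at the third click (0.034 to 0.045 m pressed), held by the fingers with over 1.5 N (all of step 2 and x of drive_tall in the frame of bay_lever between -0.012 and 0.012 m and y of drive_tall in the frame of bay_lever between -0.009 and 0.009 m and z of drive_tall in the frame of bay_lever between -0.005 and 0.008 m and angle between each of drive_tall, drive_short's own z axis and vertical below 0.28 rad and contact force between each of the arm, the fingers and drive_tall below 0.2 N and x of drive_short in the frame of bay_far between -0.012 and 0.012 m and y of drive_short in the frame of bay_far between -0.009 and 0.009 m and z of drive_short in the frame of bay_far between -0.005 and 0.008 m and contact force between each of the arm, the fingers and drive_short below 0.2 N and linear speed of each of drive_tall, drive_short below 0.02 m/s and velocity of joint lever between -0.01 and 0.01 m/s and contact force between the fingers and lever above 1.5 N); the arm keeps its last pose, push and grip.
It fails at once if the lever is pressed on beyond the third click, towards the bottom of its travel (value of joint lever above 0.0475 m).
It fails at once if the drive box is shifted more than 20 mm (distance of drive_box from where it was at the start of the episode above 0.02 m).
It fails at once if the magnifier is shifted more than 20 mm (distance of magnifier from where it was at the start of the episode above 0.02 m).
It fails at once if the power strip's toggle is moved more than 8 mm (distance of toggle_tip from where it was at the start of the episode above 0.008 m).
It also fails if it takes over 67 s, if anything falls off the work surface, if the arm or the gripper's body presses on something with over 40 N, if the wrist force passes 120 N, or if a joint passes its speed limit or range.

### The arm

A 6-joint arm with a two-finger parallel gripper is mounted at the origin on the work surface. World frame = base frame: x ahead of the robot, y to its left, z up, the work surface at z = 0. Lengths are in m, angles in rad, forces in N, time in s.
With the tool pointing down it reaches from about 0.35 to 0.875 m from the base axis. Payload 15.5 kg.
Tool frame: the origin (TCP) lies between the finger pads; the fingertips stand 11 mm ahead of it and the grasp point (between the pads) lies 8 mm behind it (tcp_to_tips is the distance from the TCP to the fingertips, in m); z points along the fingers, y is the line along which they close (so a half turn about z gives the same grasp; the last joint's range is limited). The gripper opens to 85 mm and grips with 20 to 120 N. Pads are 22 mm wide; open, the fingers measure 114 mm over their backs; the gripper's body (76 mm by 85 mm) begins 54 mm behind the grasp point. The pads swing forward as they close: fully open they stand 13 mm farther back than shut.
Start: joints at [1.119, 0.494, 1.345, -0, 1.302, -0.096], TCP at [0.218, 0.586, 0.212] pointing down, gripper open.
Joint ranges: [-2.91, 2.91], [-0.82, 2.16], [0.22, 2.67], [-1.22, 4.37], [0.12, 2.79], [-3.08, 3.08]. Speed limits (rad/s): [1.89, 1.89, 2.57, 3.01, 3.01, 3.01].

### API

Orientations are given as a unit quaternion [x, y, z, w].
In Python, from bench import state, camera, job_done, boxes_of, cut_out, tcp_to_tips gives the robot as it stands.
- The arm moves only by the tool drive_tool, never from a script. Its argument "deltas" is one flat list of numbers, 7 for each row, row after row: the shift along the tool's x, y, z in m, then the turn, a rotation vector about the tool's x, y, z in rad, then the finger opening in m, from 0 to 0.0854. In form: [x, y, z, wx, wy, wz, claw, x, y, z, wx, wy, wz, claw, ...]. A call has exactly 10 rows; each row is the pose to reach, as a shift and turn from the pose commanded when the call began, along the tool's axes at that moment; what a row does not reach only later rows make up. A row lasts 1/10 s, in which the tool goes at most 50 mm and 8.59 degrees, less where a joint would pass 70% of its speed; a pose out of reach is approached as far as the arm can. A call with a gripper value outside its range is refused whole. The fingers move at their own pace and stop on an object; "squeeze" is the grip in N (left out, the last holds). Time passes only in rows, so rows that repeat a pose let the fingers close, or fill a call up. It gives the time, the measured TCP pose, the force, the opening and the grip force at its end, in the units of the state.
- state(): the state, without advancing time (a new reading comes with each control period).
- camera(name): name is "scene" or "top" or "wrist"; returns a dict with "color" (420x560x3 uint8, red, green, blue), "depth" (420x560 float32, m along the optical axis (not along the pixel's ray), 0 where there is no reading), "intrinsics" (3x3 intrinsics, pixels), "dist_coeffs" ([k1, k2, p1, p2, k3] as OpenCV has them; the pictures are not rectified), "R" (3x3) and "t" (3): a world point X has camera coordinates R X + t. Camera axes: x right, y down, z forward; pixel columns grow to the right and rows downward; lengths in m; the calibration is good to about 2 mm. A picture is of the moment at which its call begins.
- job_done(): hands the job in; it is judged then, once.
Trained networks look in the newest picture that a camera, given by its name, has taken for a name from the list of things; names that differ only in an ending like _2 or _b are one class to them, and where a whole thing is asked for, a point or a joint stands for the part that bears it (a point fixed in the world has none). Each returns a list of dicts, best first, with "score" (0 to 1); they miss things now and then, are a little off and sometimes report something else, mostly with a low value. They report only what shows in the picture. A call takes as long as a camera call. They do not tell look-alikes from the thing itself.
- boxes_of(camera, thing): "at" ([x, y, z] in m, in world coordinates, good to about 4 mm: the middle of the surface that is visible of it).
- cut_out(camera, thing): "pixels" (420x560 bool, what is visible of it).
The state is a dict: "time_s": time; "joint_positions": joint angles; "qvel": joint speeds; "joint_torque": joint torques, N m; "eef_pos": TCP position; "tcp_rot": TCP orientation; "ft_force": force on the tool from outside, world axes, zero at the start; "ft_torque": the same for the moment, N m; "width": finger opening in m; "grasp_force": force on a finger pad.
Only numpy, scipy, OpenCV 4.12 (cv2) and the standard library are available. Lean on these libraries where they do the work, as an engineer would, in place of code of your own. Each camera call takes 0.05 s, during which the arm holds its last target. There are 200 camera calls.

## Working session

There is one attempt and no reset: what is moved stays moved. The work goes in short steps, Python scripts to look and compute and a tool call to move; the robot and the scene stay as the last step left them, time stands still between calls to the robot, and variables do not carry over. Pictures are saved under pics/ and viewed, at most 10 in all, crops included, and the job is handed in when it is done.

Besides the shell and the picture viewer there is one more tool, called after ">>>" in YAML: its name, and indented under it one key for each argument. drive_tool: Moves the arm, as the interface text tells. Its arguments: {"type":"object","properties":{"deltas":{"type":"array"},"squeeze":{"type":"number"}},"required":["deltas"]}

```bash
ls; mkdir -p pics; cat > h.py <<'E'
import numpy as np, cv2
from bench import *
from scipy.spatial.transform import Rotation as R
def cloud(c):
    h,w=c["depth"].shape
    u,v=np.meshgrid(np.arange(w),np.arange(h))
    p=cv2.undistortPoints(np.stack([u,v],-1).reshape(-1,1,2).astype(np.float64),np.array(c["intrinsics"]),np.array(c["dist_coeffs"])).reshape(h,w,2)
    d=c["depth"]; X=np.dstack([p*d[...,None],d])
    W=(X-np.array(c["t"]))@np.array(c["R"]); W[d<=0]=np.nan
    return W
def save(c,n): cv2.imwrite("pics/"+n,c["color"][...,::-1])
E
python3 - <<'E'
from h import *
print(state())
ims=[]
for n in["scene","top"]:
    c=camera(n); ims.append(c); save(c,n+"0.png"); np.savez("c_"+n+".npz",W=cloud(c),col=c["color"])
    for t in["dock","lever_pad","drive_tall","drive_short","drive_box","magnifier","power_strip","toggle_tip"]:
        print(n,t,[(np.round(b["at"],3).tolist(),round(b["score"],2)) for b in boxes_of(n,t)])
E
```

```text
pics
{'time_s': 0.0, 'joint_positions': array([ 1.11951334e+00,  4.94186022e-01,  1.34611226e+00, -1.75342127e-06,
        1.30252911e+00, -9.55042966e-02]), 'qvel': array([-0.00046801,  0.00048384, -0.00094805,  0.00039737, -0.00133158,
        0.00037824]), 'joint_torque': array([-6.46165827e-04, -8.82186055e+01, -3.83859980e+01, -5.35642801e-05,
        1.03612477e-02,  1.19110759e-04]), 'eef_pos': array([0.21753276, 0.58551392, 0.21190491]), 'tcp_rot': array([ 1.76952361e-01,  9.84219224e-01, -5.94665567e-04, -1.65875433e-04]), 'ft_force': array([ 0.07894875,  0.51542673, -0.23660478]), 'ft_torque': array([ 0.00903754,  0.00147457, -0.00728884]), 'grasp_force': 0.0, 'width': 0.08538794183383729}
scene dock [([0.553, -0.175, 0.032], 0.64), ([0.555, 0.338, 0.065], 0.46)]
scene lever_pad [([0.544, -0.296, 0.094], 0.92), ([0.733, 0.255, 0.022], 0.34)]
scene drive_tall [([0.521, 0.464, 0.064], 0.98), ([0.556, 0.338, 0.064], 0.89), ([0.552, -0.176, 0.034], 0.5)]
scene drive_short [([0.532, 0.027, 0.049], 0.75), ([0.56, 0.142, 0.057], 0.74)]
scene drive_box [([0.789, 0.106, 0.035], 0.74), ([0.768, -0.172, 0.032], 0.46)]
scene magnifier [([0.731, 0.26, 0.021], 0.59)]
scene power_strip [([0.77, -0.17, 0.031], 0.63)]
scene toggle_tip [([0.772, -0.087, 0.085], 0.64)]
top dock [([0.541, -0.176, 0.035], 0.71)]
top lever_pad [([0.54, -0.293, 0.094], 0.67), ([0.751, -0.172, 0.036], 0.6)]
top drive_tall [([0.505, 0.449, 0.097], 0.88), ([0.547, 0.34, 0.098], 0.85)]
top drive_short [([0.518, 0.031, 0.074], 0.91), ([0.545, 0.146, 0.068], 0.81)]
top drive_box [([0.774, 0.111, 0.032], 0.91)]
top magnifier [([0.726, 0.26, 0.01], 0.96)]
top power_strip [([0.746, -0.171, 0.033], 0.74)]
top toggle_tip [([0.764, -0.078, 0.091], 0.64)]
```

View pics/top0.png

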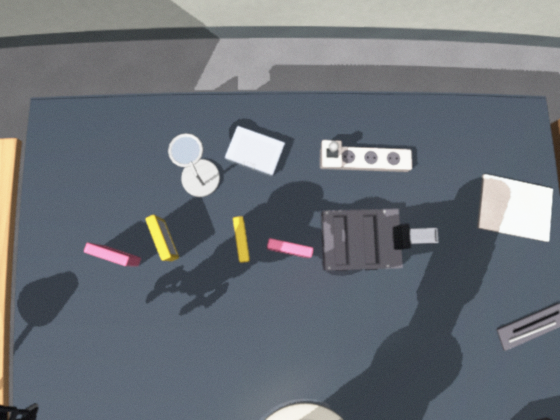

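View pics/scene0.png

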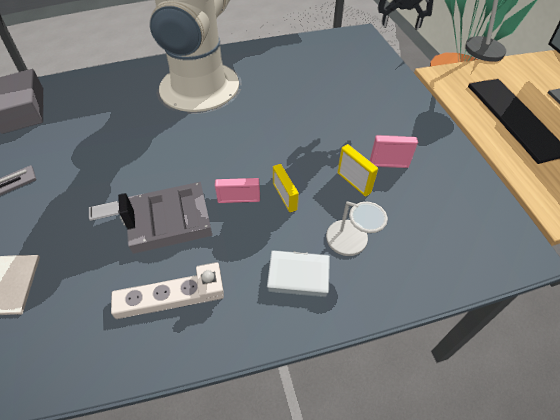

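```bash
python3 - <<'E'
from h import *
d=np.load("c_top.npz");W=d["W"];col=d["col"]
def rect(m,n):
    p=W[m][:,:2]
    (c,s,a)=cv2.minAreaRect(p.astype(np.float32)); print(n,m.sum(),np.round(c,4),np.round(s,3),round(a,1),"z",np.median(W[m][:,2]).round(4))
for n,(x,y),z in [("tA",(.505,.449),.098),("tB",(.547,.34),.098),("sA",(.518,.031),.07),("sB",(.545,.146),.07)]:
    m=(abs(W[...,2]-z)<.008)&(np.hypot(W[...,0]-x,W[...,1]-y)<.075)
    rect(m,n); print(np.median(col[m],0))
m=(abs(W[...,2]-.036)<.006)&(abs(W[...,0]-.55)<.11)&(abs(W[...,1]+.17)<.14); rect(m,"dock")
m=(abs(W[...,2]-.095)<.005)&(abs(W[...,0]-.54)<.06)&(abs(W[...,1]+.3)<.07); rect(m,"tab")
m=(abs(W[...,2]-.104)<.004)&(abs(W[...,0]-.54)<.06)&(abs(W[...,1]+.25)<.05); rect(m,"tower")
m=(W[...,2]<.016)&(abs(W[...,0]-.55)<.07)&(abs(W[...,1]+.17)<.09); rect(m&(W[...,1]>-.16),"bayfar");rect(m&(W[...,1]<-.16),"baylev")
E
```

```text
tA 487 [0.5079 0.4615] [0.111 0.025] 71.7 z 0.0976
[247. 173. 212.]
tB 473 [0.5476 0.3389] [0.11  0.025] 22.4 z 0.0977
[248. 241. 102.]
sA 456 [0.5214 0.0265] [0.11  0.024] 76.8 z 0.0698
[239. 161. 198.]
sB 488 [0.5485 0.1157] [0.11  0.084] 7.9 z 0.07
[214. 188.  71.]
dock 3215 [ 0.5412 -0.1578] [0.151 0.199] 0.1 z 0.0358
tab 452 [ 0.5414 -0.2801] [0.058 0.092] 0.6 z 0.095
tower 204 [ 0.5414 -0.2498] [0.031 0.055] 89.4 z 0.1038
bayfar 526 [ 0.5417 -0.1051] [0.122 0.028] 0.6 z 0.0061
baylev 502 [ 0.5415 -0.1839] [0.122 0.027] 1.1 z 0.0062
```

The top view shows the yellow tall drive at (162,238) and the yellow short drive at (241,240). The pink look-alikes are at (112,255) and (290,247), the dock at (362,240) and the lever tab at (424,236). The box, magnifier and strip sit farther out, at x > 0.7 m.

```bash
cat >> h.py <<'E'
def to(pos,yaw):
    """deltas in tool frame to world pos with tool down and tool-y at yaw(deg, mod 180)"""
    s=state(); q=R.from_quat(s["tcp_rot"]); y=np.deg2rad(yaw)
    best=None
    for k in(0,np.pi):
        a=y+k; T=R.from_matrix(np.array([[-np.sin(a),np.cos(a),0],[np.cos(a),np.sin(a),0],[0,0,-1]]).T.reshape(3,3)) if 0 else R.from_matrix(np.column_stack([[-np.sin(a),np.cos(a),0],[np.cos(a),np.sin(a),0],[0,0,-1]]))
        rv=(q.inv()*T).as_rotvec()
        if best is None or np.linalg.norm(rv)<np.linalg.norm(best): best=rv
    print("d",np.round(q.inv().apply(np.array(pos)-s["eef_pos"]),4),"rv",np.round(best,3),"j6",round(s["joint_positions"][5],2))
E
python3 - <<'E'
from h import *
print(tcp_to_tips if not callable(tcp_to_tips) else tcp_to_tips())
d=np.load("c_top.npz");W=d["W"];c=d["col"].astype(int)
m=(c[...,0]-c[...,2]>60)&(abs(W[...,0]-.55)<.12)
for y,z in((.339,.098),(.14,.07)):
    k=m&(abs(W[...,1]-y)<.07)&(abs(W[...,2]-z)<.006); p=W[k][:,:2].astype(np.float32)
    print(cv2.minAreaRect(p),k.sum())
X,Y,Z=W[...,0],W[...,1],W[...,2]
D=(abs(Z-.036)<.004)&(abs(X-.541)<.09)&(abs(Y+.16)<.12)
# ridge line between bays / edges -> yaw
for lo in np.arange(.475,.61,.02):
    k=D&(abs(X-lo)<.01); ys=np.sort(Y[k]); print(round(lo,3),ys[:2].round(4),ys[-2:].round(4), [ (ys[i].round(4),ys[i+1].round(4)) for i in np.where(np.diff(ys)>.015)[0]])
k=(abs(Z-.104)<.003)&(abs(X-.54)<.06)&(abs(Y+.25)<.04);p=W[k];print("tower",p.min(0),p.max(0))
k=(abs(Z-.095)<.003)&(abs(X-.54)<.05)&(abs(Y+.3)<.05)&(Y<-.264);print("tab",cv2.minAreaRect(W[k][:,:2].astype(np.float32)))
to([.5476,.3389,.20],112.4)
E
```

```text
0.011
((0.5475056171417236, 0.3558921813964844), (0.09869670867919922, 0.10438527911901474), 86.36907958984375) 461
((0.5481346845626831, 0.11478441953659058), (0.10919802635908127, 0.08583223074674606), 7.897109031677246) 482
0.475 [-0.2573 -0.2571] [-0.0594 -0.0586] []
0.495 [-0.2566 -0.2555] [-0.0593 -0.0592] [(np.float64(-0.196), np.float64(-0.1636)), (np.float64(-0.1193), np.float64(-0.0852))]
0.515 [-0.2565 -0.2556] [-0.0621 -0.0619] [(np.float64(-0.1971), np.float64(-0.1622)), (np.float64(-0.1184), np.float64(-0.0858))]
0.535 [-0.2356 -0.2353] [-0.061  -0.0609] [(np.float64(-0.196), np.float64(-0.163)), (np.float64(-0.1185), np.float64(-0.0839))]
0.555 [-0.2363 -0.2358] [-0.0611 -0.0611] [(np.float64(-0.1967), np.float64(-0.1615)), (np.float64(-0.1175), np.float64(-0.085))]
0.575 [-0.2529 -0.2526] [-0.0616 -0.0604] [(np.float64(-0.1952), np.float64(-0.1622)), (np.float64(-0.1181), np.float64(-0.085))]
0.595 [-0.2545 -0.2534] [-0.0605 -0.0601] []
tower [ 0.51395746 -0.25593178  0.10107285] [ 0.56902018 -0.234517    0.10697372]
tab ((0.5415805578231812, -0.29530858993530273), (0.06182719022035599, 0.03623874485492706), 89.42851257324219)
d [-0.3952 -0.1166  0.0125] rv [-0.     0.    -0.747] j6 -0.1
```

```bash
python3 - <<'E'
from h import *
d=np.load("c_top.npz");W=d["W"]
k=(abs(W[...,2]-.07)<.006)&(abs(W[...,0]-.55)<.08)&(W[...,1]>.1)&(W[...,1]<.2)
print(cv2.minAreaRect(W[k][:,:2].astype(np.float32)))
k=(abs(W[...,2]-.098)<.006)&(abs(W[...,0]-.55)<.08)&(W[...,1]>.29)&(W[...,1]<.4)
print(cv2.minAreaRect(W[k][:,:2].astype(np.float32)))
E
```

```text
((0.5443440675735474, 0.14553534984588623), (0.11015569418668747, 0.02397926151752472), 7.686344623565674)
((0.5475908517837524, 0.33887240290641785), (0.11037256568670273, 0.024873780086636543), 22.415287017822266)
```

>>> drive_tool:
  deltas: [-0.395,-0.117,0,0,0,-0.747,0.07,-0.395,-0.117,0,0,0,-0.747,0.07,-0.395,-0.117,0,0,0,-0.747,0.07,-0.395,-0.117,0,0,0,-0.747,0.07,-0.395,-0.117,0,0,0,-0.747,0.07,-0.395,-0.117,0,0,0,-0.747,0.07,-0.395,-0.117,0,0,0,-0.747,0.07,-0.395,-0.117,0,0,0,-0.747,0.07,-0.395,-0.117,0,0,0,-0.747,0.07,-0.395,-0.117,0,0,0,-0.747,0.07]

```text
time_s: 1.9
eef_pos: [0.5508, 0.3355, 0.2123]
tcp_rot: [-0.192, 0.981, -0.0, 0.001]
ft_force: [-1.0, 0.0, 0.2]
width: 0.0703
grasp_force: 0.0
```

```bash
python3 - <<'E'
from h import *
to([.5476,.3389,.065],112.4)
E
```

```text
d [0.0018 0.0044 0.1473] rv [-0.001  0.001 -0.004] j6 -1.5
```

>>> drive_tool:
  deltas: [0.001,0.002,0.03,0,0,0,0.07,0.001,0.002,0.06,0,0,0,0.07,0.001,0.002,0.09,0,0,0,0.07,0.001,0.002,0.12,0,0,0,0.07,0.001,0.002,0.147,0,0,0,0.07,0.001,0.002,0.147,0,0,0,0.07,0.001,0.002,0.147,0,0,0,0.07,0.001,0.002,0.147,0,0,0,0.07,0.001,0.002,0.147,0,0,0,0.07,0.001,0.002,0.147,0,0,0,0.07]

```text
time_s: 2.9
eef_pos: [0.546, 0.3403, 0.0666]
tcp_rot: [-0.194, 0.981, 0.0, 0.001]
ft_force: [-0.0, -0.1, -0.3]
width: 0.0698
grasp_force: 0.0
```

```bash
python3 - <<'E'
from h import *
to([.5476,.3389,.065],112.4)
E
```

```text
d [-0.0009 -0.0019  0.0016] rv [0.    0.002 0.   ] j6 -1.5
```

>>> drive_tool:
  deltas: [-0.001,-0.002,0,0,0,0,0.015,-0.001,-0.002,0,0,0,0,0.015,-0.001,-0.002,0,0,0,0,0.015,-0.001,-0.002,0,0,0,0,0.015,-0.001,-0.002,0,0,0,0,0.015,-0.001,-0.002,0,0,0,0,0.015,-0.001,-0.002,0,0,0,0,0.015,-0.001,-0.002,0,0,0,0,0.015,-0.001,-0.002,0,0,0,0,0.015,-0.001,-0.002,0,0,0,0,0.015]
  squeeze: 45

```text
time_s: 3.9
eef_pos: [0.5473, 0.3387, 0.0657]
tcp_rot: [-0.194, 0.981, 0.0, 0.0]
ft_force: [-1.1, -0.0, 6.8]
width: 0.0231
grasp_force: 44.7
```

>>> drive_tool:
  deltas: [0,0,-0.03,0,0,0,0.01,0,0,-0.06,0,0,0,0.01,0,0,-0.09,0,0,0,0.01,0,0,-0.12,0,0,0,0.01,0,0,-0.14,0,0,0,0.01,0,0,-0.14,0,0,0,0.01,0,0,-0.14,0,0,0,0.01,0,0,-0.14,0,0,0,0.01,0,0,-0.14,0,0,0,0.01,0,0,-0.14,0,0,0,0.01]

```text
time_s: 4.9
eef_pos: [0.5469, 0.3384, 0.2045]
tcp_rot: [-0.194, 0.981, -0.0, -0.001]
ft_force: [-0.1, -0.1, -2.4]
width: 0.0227
grasp_force: 45.1
```

```bash
python3 - <<'E'
from h import *
c=camera("wrist"); save(c,"w1.png"); W=cloud(c)
s=state();print(s["eef_pos"],s["width"])
k=(abs(W[...,2]-(.098+s["eef_pos"][2]-.065))<.025)&(np.hypot(W[...,0]-s["eef_pos"][0],W[...,1]-s["eef_pos"][1])<.1);print(k.sum())
np.savez("w1",W=W,col=c["color"])
to([.5413,-.1795,.21],90.5)
E
```

```text
[0.54695664 0.33846995 0.20472336] 0.022673732945532658
18542
d [ 0.2027 -0.4767 -0.005 ] rv [-0.    -0.001  0.382] j6 -1.5
```

View pics/w1.png

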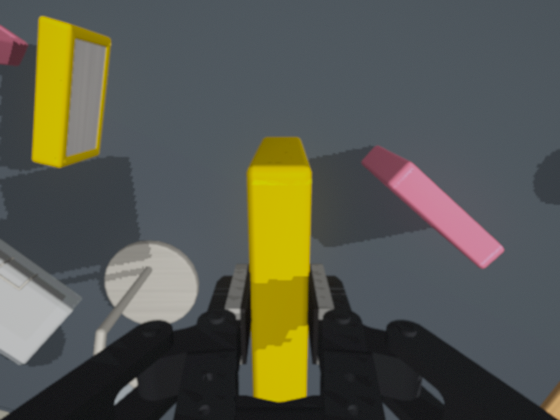

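The wrist view shows the tall drive held squarely between the pads, columns 250–310, with its near end at row ~165. Next I'll measure its offset along the pads.

```bash
python3 - <<'E'
from h import *
d=np.load("w1.npz");W=d["W"];c=d["col"].astype(int);s=state()
L=R.from_quat(s["tcp_rot"]).inv().apply(W.reshape(-1,3)-s["eef_pos"]).reshape(W.shape)
m=(c[...,0]-c[...,2]>60)&(abs(L[...,1])<.03)&(abs(L[...,2])<.15)
for u in(265,280,295):
  for r in range(140,400,20):
    if m[r,u]: print(u,r,L[r,u].round(4))
k=m&(L[...,2]<-.025); print(L[k][:,0].min(),L[k][:,0].max(),np.median(L[k][:,2]))
E
```

```text
265 140 [ 0.0544 -0.0073  0.0449]
265 160 [ 0.0546 -0.0049 -0.0211]
265 180 [ 0.0494 -0.0045 -0.0326]
265 200 [ 0.0415 -0.0047 -0.0308]
265 220 [ 0.0337 -0.0048 -0.031 ]
265 240 [ 0.0259 -0.0049 -0.0315]
265 260 [ 0.0174 -0.005  -0.0312]
265 280 [ 0.0097 -0.005  -0.0328]
265 300 [ 0.0005 -0.0051 -0.0322]
265 320 [-0.0092 -0.0053 -0.0315]
265 340 [-0.019  -0.0054 -0.0313]
265 360 [-0.0287 -0.0055 -0.0315]
265 380 [-0.0382 -0.0056 -0.0324]
280 140 [0.0545 0.001  0.044 ]
280 160 [ 0.0546  0.0008 -0.021 ]
280 180 [ 0.0492  0.0008 -0.0318]
280 200 [ 0.0417  0.0008 -0.0317]
280 220 [ 0.0335  0.0008 -0.0303]
280 240 [ 0.026   0.0008 -0.0319]
280 260 [ 0.0175  0.0008 -0.0314]
280 280 [ 0.0089  0.0008 -0.0314]
280 300 [ 0.0006  0.0008 -0.0325]
280 320 [-0.0091  0.0008 -0.0317]
280 340 [-0.0184  0.0008 -0.032 ]
280 360 [-0.0283  0.0008 -0.0321]
280 380 [-0.0389  0.0008 -0.0318]
295 140 [0.0547 0.0093 0.0429]
295 160 [ 0.0544  0.0066 -0.0201]
295 180 [ 0.0494  0.0062 -0.0328]
295 200 [ 0.0419  0.0063 -0.0323]
295 220 [ 0.0341  0.0064 -0.0321]
295 240 [ 0.0257  0.0065 -0.031 ]
295 260 [ 0.0174  0.0066 -0.0312]
295 280 [ 0.0094  0.0067 -0.0324]
295 300 [-0.0006  0.0069 -0.0305]
295 320 [-0.0087  0.0069 -0.0322]
295 340 [-0.019   0.0071 -0.0313]
295 360 [-0.028   0.0071 -0.0324]
295 380 [-0.0384  0.0073 -0.0322]
-0.0511145500867942 0.05474874953863966 -0.03158526849596603
```

>>> drive_tool:
  deltas: [0.203,-0.477,0,0,0,0.382,0.01,0.203,-0.477,0,0,0,0.382,0.01,0.203,-0.477,0,0,0,0.382,0.01,0.203,-0.477,0,0,0,0.382,0.01,0.203,-0.477,0,0,0,0.382,0.01,0.203,-0.477,0,0,0,0.382,0.01,0.203,-0.477,0,0,0,0.382,0.01,0.203,-0.477,0,0,0,0.382,0.01,0.203,-0.477,0,0,0,0.382,0.01,0.203,-0.477,0,0,0,0.382,0.01]

```text
time_s: 5.95
eef_pos: [0.5413, -0.1635, 0.2054]
tcp_rot: [-0.005, 1.0, 0.0, 0.0]
ft_force: [2.1, -0.4, -1.9]
width: 0.0233
grasp_force: 45.2
```

```bash
python3 - <<'E'
from h import *
to([.5413,-.1795,.12],90.5)
E
```

```text
d [ 0.0001 -0.016   0.0854] rv [-0.  0.  0.] j6 -1.98
```

>>> drive_tool:
  deltas: [0,-0.016,0.02,0,0,0,0.01,0,-0.016,0.04,0,0,0,0.01,0,-0.016,0.06,0,0,0,0.01,0,-0.016,0.085,0,0,0,0.01,0,-0.016,0.085,0,0,0,0.01,0,-0.016,0.085,0,0,0,0.01,0,-0.016,0.085,0,0,0,0.01,0,-0.016,0.085,0,0,0,0.01,0,-0.016,0.085,0,0,0,0.01,0,-0.016,0.085,0,0,0,0.01]

```text
time_s: 6.95
eef_pos: [0.542, -0.1775, 0.121]
tcp_rot: [-0.005, 1.0, -0.0, 0.0]
ft_force: [0.4, 0.4, -2.4]
width: 0.0229
grasp_force: 45.3
```

```bash
python3 - <<'E'
from h import *
to([.5413,-.1795,.075],90.5)
c=camera("wrist"); save(c,"w2.png"); W=cloud(c); d=(abs(W[...,2]-.036)<.004)&(W[...,0]<.7)&(W[...,1]>-.27)&(W[...,1]<-.04)
X,Y=W[...,0],W[...,1]
print(W[d].min(0),W[d].max(0))
for lo in np.arange(.46,.63,.01):
    k=d&(abs(X-lo)<.005); ys=np.sort(Y[k])
    if len(ys)>5: print(round(lo,3),ys[2].round(4),ys[-3].round(4),[(ys[i].round(4),ys[i+1].round(4)) for i in np.where(np.diff(ys)>.01)[0]])
k=(W[...,2]<.012)&(abs(Y+.18)<.014)&(abs(X-.541)<.07); print("floor lever x",np.sort(X[k])[[2,-3]] if k.sum()>5 else 0)
k=(W[...,2]<.012)&(abs(Y+.102)<.014)&(abs(X-.541)<.07); print("floor far x",np.sort(X[k])[[2,-3]] if k.sum()>5 else 0, np.sort(Y[k])[[2,-3]] if k.sum()>5 else 0)
E
```

```text
d [ 0.0008 -0.002   0.046 ] rv [-0.     0.001  0.001] j6 -2.0
[ 0.46448307 -0.25572964  0.03200055] [ 0.61596737 -0.05800095  0.03999   ]
0.46 -0.0807 -0.0615 []
0.47 -0.2557 -0.0593 []
0.48 -0.2556 -0.0597 []
0.49 -0.2554 -0.0596 [(np.float64(-0.1957), np.float64(-0.1638)), (np.float64(-0.1183), np.float64(-0.0869))]
0.5 -0.2555 -0.0596 [(np.float64(-0.1958), np.float64(-0.1622)), (np.float64(-0.1183), np.float64(-0.0868))]
0.51 -0.2552 -0.0594 [(np.float64(-0.1966), np.float64(-0.1586)), (np.float64(-0.118), np.float64(-0.0866))]
0.52 -0.2358 -0.0592 [(np.float64(-0.2006), np.float64(-0.1556)), (np.float64(-0.1179), np.float64(-0.0863))]
0.53 -0.2356 -0.059 [(np.float64(-0.2002), np.float64(-0.1552)), (np.float64(-0.1179), np.float64(-0.0863))]
0.54 -0.2354 -0.0591 [(np.float64(-0.2003), np.float64(-0.1553)), (np.float64(-0.1177), np.float64(-0.0861))]
0.55 -0.2354 -0.059 [(np.float64(-0.2004), np.float64(-0.1552)), (np.float64(-0.1177), np.float64(-0.0864))]
0.56 -0.2354 -0.059 [(np.float64(-0.1999), np.float64(-0.1548)), (np.float64(-0.1174), np.float64(-0.0857))]
0.57 -0.2375 -0.0589 [(np.float64(-0.2002), np.float64(-0.155)), (np.float64(-0.1176), np.float64(-0.0859))]
0.58 -0.2432 -0.0588 [(np.float64(-0.1997), np.float64(-0.1549)), (np.float64(-0.1174), np.float64(-0.0861))]
0.59 -0.2484 -0.0587 [(np.float64(-0.2101), np.float64(-0.1442)), (np.float64(-0.1172), np.float64(-0.0856))]
0.6 -0.2537 -0.0586 [(np.float64(-0.223), np.float64(-0.1302))]
0.61 -0.2544 -0.0584 [(np.float64(-0.2272), np.float64(-0.1256))]
0.62 -0.2528 -0.2307 [(np.float64(-0.2302), np.float64(-0.1212))]
floor lever x [0.48136045 0.49960727]
floor far x [0.48074563 0.6010386 ] [-0.11191884 -0.08801988]
```

View pics/w2.png

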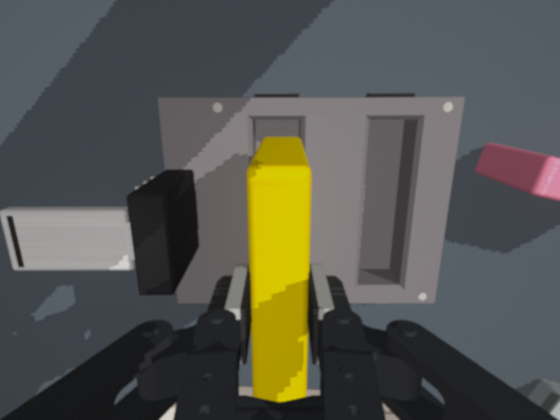

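The wrist view shows the drive right over the lever bay, with its end at (278,165) and the bay slot at (277,130). The far bay is free at (385,200). Descending now.

>>> drive_tool:
  deltas: [0.001,-0.002,0.005,0,0,0,0.01,0.001,-0.002,0.01,0,0,0,0.01,0.001,-0.002,0.015,0,0,0,0.01,0.001,-0.002,0.02,0,0,0,0.01,0.001,-0.002,0.025,0,0,0,0.01,0.001,-0.002,0.03,0,0,0,0.01,0.001,-0.002,0.035,0,0,0,0.01,0.001,-0.002,0.04,0,0,0,0.01,0.001,-0.002,0.043,0,0,0,0.01,0.001,-0.002,0.045,0,0,0,0.01]

```text
time_s: 8.0
eef_pos: [0.5407, -0.1794, 0.0752]
tcp_rot: [-0.005, 1.0, 0.0, -0.0]
ft_force: [0.1, -0.3, -2.3]
width: 0.0223
grasp_force: 45.4
```

```bash
python3 - <<'E'
from h import *
to([.5413,-.1800,.072],90.5); print(state()["ft_force"],state()["eef_pos"])
E
```

```text
d [-0.0006 -0.0006  0.0032] rv [ 0. -0.  0.] j6 -2.01
[ 0.1305777  -0.29920861 -2.26397161] [ 0.54073325 -0.17937038  0.07515537]
```

>>> drive_tool:
  deltas: [0,0,0.001,0,0,0,0.01,0,0,0.002,0,0,0,0.01,0,0,0.003,0,0,0,0.01,0,0,0.003,0,0,0,0.01,0,0,0.003,0,0,0,0.045,0,0,0.003,0,0,0,0.045,0,0,0.003,0,0,0,0.045,0,0,0.003,0,0,0,0.045,0,0,0.003,0,0,0,0.045,0,0,0.003,0,0,0,0.045]

```text
time_s: 9.0
eef_pos: [0.5408, -0.1794, 0.0725]
tcp_rot: [-0.005, 1.0, -0.0, 0.0]
ft_force: [-0.5, -0.2, -1.0]
width: 0.0449
grasp_force: 0.0
```

>>> drive_tool:
  deltas: [0,0,-0.01,0,0,0,0.045,0,0,-0.03,0,0,0,0.045,0,0,-0.06,0,0,0,0.045,0,0,-0.09,0,0,0,0.045,0,0,-0.12,0,0,0,0.045,0,0,-0.12,0,0,0,0.06,0,0.05,-0.12,0,0,0,0.06,0,0.1,-0.12,0,0,0,0.07,0,0.15,-0.12,0,0,0,0.07,0,0.2,-0.12,0,0,0,0.07]

```text
time_s: 10.0
eef_pos: [0.5385, 0.0224, 0.1927]
tcp_rot: [-0.004, 1.0, 0.0, 0.0]
ft_force: [0.4, 0.4, 0.1]
width: 0.0702
grasp_force: 0.0
```

```bash
python3 - <<'E'
from h import *
to([.5443,.1455,.2],97.7)
c=camera("top"); save(c,"t2.png"); W=cloud(c)
k=(abs(W[...,2]-.104)<.012)&(abs(W[...,0]-.54)<.08)&(W[...,1]>-.225)&(W[...,1]<-.13)
print(k.sum(),cv2.minAreaRect(W[k][:,:2].astype(np.float32)),np.median(W[k][:,2]))
E
```

```text
d [-0.0069  0.1231 -0.0073] rv [ 0.     0.    -0.126] j6 -1.65
0 ((0.0, 0.0), (0.0, 0.0), 0.0) nan
  return _methods._mean(a, axis=axis, dtype=dtype,
  ret = ret.dtype.type(ret / rcount)
```

>>> drive_tool:
  deltas: [-0.007,0.123,0,0,0,-0.126,0.07,-0.007,0.123,0,0,0,-0.126,0.07,-0.007,0.123,0,0,0,-0.126,0.07,-0.007,0.123,0,0,0,-0.126,0.07,-0.007,0.123,0,0,0,-0.126,0.07,-0.007,0.123,0,0,0,-0.126,0.07,-0.007,0.123,0,0,0,-0.126,0.07,-0.007,0.123,0,0,0,-0.126,0.07,-0.007,0.123,0,0,0,-0.126,0.07,-0.007,0.123,0,0,0,-0.126,0.07]

```text
time_s: 11.05
eef_pos: [0.5449, 0.1434, 0.1925]
tcp_rot: [-0.067, 0.998, 0.0, 0.0]
ft_force: [-0.3, 0.2, 0.5]
width: 0.07
grasp_force: 0.0
```

```bash
python3 - <<'E'
from h import *
to([.5443,.1455,.045],97.7)
c=camera("top"); W=cloud(c)
k=(abs(W[...,2]-.104)<.012)&(abs(W[...,0]-.54)<.08)&(W[...,1]>-.225)&(W[...,1]<-.13)
print(k.sum(),cv2.minAreaRect(W[k][:,:2].astype(np.float32)) if k.any() else 0,np.median(W[k][:,2]))
c=camera("wrist"); W=cloud(c)
k=(abs(W[...,2]-.07)<.005)&(abs(W[...,0]-.54)<.08)&(W[...,1]>.1)&(W[...,1]<.19)
print(k.sum(),cv2.minAreaRect(W[k][:,:2].astype(np.float32)))
E
```

```text
d [0.0003 0.0022 0.1475] rv [0. 0. 0.] j6 -1.55
504 ((0.5419540405273438, -0.17881090939044952), (0.10965567827224731, 0.025489484891295433), 1.434645414352417) 0.10354031819123322
3907 ((0.5424291491508484, 0.1467949002981186), (0.10879766941070557, 0.024020573124289513), 7.843951225280762)
```

>>> drive_tool:
  deltas: [0.001,0.002,0.03,0,0,0,0.07,0.001,0.002,0.06,0,0,0,0.07,0.001,0.002,0.09,0,0,0,0.07,0.001,0.002,0.12,0,0,0,0.07,0.001,0.002,0.144,0,0,0,0.07,0.001,0.002,0.144,0,0,0,0.07,0.001,0.002,0.144,0,0,0,0.07,0.001,0.002,0.144,0,0,0,0.07,0.001,0.002,0.144,0,0,0,0.06,0.001,0.002,0.144,0,0,0,0.05]

```text
time_s: 12.15
eef_pos: [0.5441, 0.1456, 0.0494]
tcp_rot: [-0.068, 0.998, 0.0, 0.001]
ft_force: [-0.3, 0.4, -0.5]
width: 0.05
grasp_force: 0.0
```

>>> drive_tool:
  deltas: [0,0,0,0,0,0,0.01,0,0,0,0,0,0,0.01,0,0,0,0,0,0,0.01,0,0,0,0,0,0,0.01,0,0,0,0,0,0,0.01,0,0,0,0,0,0,0.01,0,0,0,0,0,0,0.01,0,0,0,0,0,0,0.01,0,0,0,0,0,0,0.01,0,0,0,0,0,0,0.01]
  squeeze: 45

```text
time_s: 13.15
eef_pos: [0.5437, 0.1456, 0.049]
tcp_rot: [-0.068, 0.998, 0.0, 0.0]
ft_force: [-1.9, -0.5, 7.9]
width: 0.0219
grasp_force: 43.7
```

>>> drive_tool:
  deltas: [0,0,-0.03,0,0,0,0.01,0,0,-0.06,0,0,0,0.01,0,0,-0.09,0,0,0,0.01,0,0,-0.11,0,0,0,0.01,0,0,-0.11,0,0,0,0.01,0,0,-0.11,0,0,0,0.01,0,0,-0.11,0,0,0,0.01,0,0,-0.11,0,0,0,0.01,0,0,-0.11,0,0,0,0.01,0,0,-0.11,0,0,0,0.01]

```text
time_s: 14.15
eef_pos: [0.5433, 0.1455, 0.158]
tcp_rot: [-0.068, 0.998, -0.0, -0.0]
ft_force: [0.2, 0.1, -2.7]
width: 0.0215
grasp_force: 44.1
```

```bash
python3 - <<'E'
from h import *
c=camera("wrist"); W=cloud(c);col=c["color"].astype(int);s=state()
L=R.from_quat(s["tcp_rot"]).inv().apply(W.reshape(-1,3)-s["eef_pos"]).reshape(W.shape)
m=(col[...,0]-col[...,2]>60)&(abs(L[...,1])<.02)&(abs(L[...,2])<.08)
k=m&(L[...,2]<0); print(np.nanmax(L[k],0),np.median(L[k],0)); print(np.sort(L[m][:,0])[-20:].mean(),L[m][:,2].max())
to([.5413,-.102,.16],90.5)
E
```

```text
[ 5.57189515e-02  1.26441343e-02 -5.62675402e-05] [ 0.01145956  0.00033547 -0.0203511 ]
0.055685051214618975 0.04650128470156327
d [ 0.0355 -0.2449 -0.0019] rv [-0.    -0.001  0.126] j6 -1.55
```

>>> drive_tool:
  deltas: [0.035,-0.245,0,0,0,0.126,0.01,0.035,-0.245,0,0,0,0.126,0.01,0.035,-0.245,0,0,0,0.126,0.01,0.035,-0.245,0,0,0,0.126,0.01,0.035,-0.245,0,0,0,0.126,0.01,0.035,-0.245,0,0,0,0.126,0.01,0.035,-0.245,0,0,0,0.126,0.01,0.035,-0.245,0.03,0,0,0.126,0.01,0.035,-0.245,0.06,0,0,0.126,0.01,0.035,-0.245,0.06,0,0,0.126,0.01]

```text
time_s: 15.2
eef_pos: [0.5398, -0.1001, 0.0956]
tcp_rot: [-0.005, 1.0, 0.001, -0.003]
ft_force: [-0.3, -0.2, -0.8]
width: 0.0213
grasp_force: 44.7
```

```bash
python3 - <<'E'
from h import *
camera("top")
to([.5413,-.102,.059],90.5)
E
```

```text
d [-0.0006 -0.0015  0.0385] rv [ 0.001 -0.003  0.002] j6 -1.87
```

>>> drive_tool:
  deltas: [-0.001,-0.001,0,0,0,0,0.01,-0.001,-0.001,0.005,0,0,0,0.01,-0.001,-0.001,0.01,0,0,0,0.01,-0.001,-0.001,0.015,0,0,0,0.01,-0.001,-0.001,0.02,0,0,0,0.01,-0.001,-0.001,0.025,0,0,0,0.01,-0.001,-0.001,0.03,0,0,0,0.01,-0.001,-0.001,0.035,0,0,0,0.01,-0.001,-0.001,0.038,0,0,0,0.01,-0.001,-0.001,0.038,0,0,0,0.01]

```text
time_s: 16.25
eef_pos: [0.5427, -0.1029, 0.06]
tcp_rot: [-0.005, 1.0, 0.0, -0.0]
ft_force: [0.6, -0.2, -1.6]
width: 0.0212
grasp_force: 44.7
```

```bash
python3 - <<'E'
from h import *
to([.5413,-.102,.0555],90.5); print(state()["ft_force"],state()["eef_pos"])
E
```

```text
d [0.0014 0.0009 0.0045] rv [ 0.    -0.001  0.   ] j6 -1.88
[ 0.58698729 -0.23400223 -1.61572524] [ 0.54271952 -0.10293362  0.06001903]
```

>>> drive_tool:
  deltas: [0.001,0.001,0.002,0,0,0,0.01,0.001,0.001,0.003,0,0,0,0.01,0.001,0.001,0.004,0,0,0,0.01,0.001,0.001,0.004,0,0,0,0.01,0.001,0.001,0.004,0,0,0,0.04,0.001,0.001,0.004,0,0,0,0.04,0.001,0.001,0.004,0,0,0,0.04,0.001,0.001,0.004,0,0,0,0.04,0.001,0.001,0.004,0,0,0,0.04,0.001,0.001,0.004,0,0,0,0.04]

```text
time_s: 17.25
eef_pos: [0.5419, -0.102, 0.0565]
tcp_rot: [-0.005, 1.0, -0.0, 0.0]
ft_force: [0.3, 0.6, 0.4]
width: 0.0397
grasp_force: 0.0
```

>>> drive_tool:
  deltas: [0,0,-0.01,0,0,0,0.04,0,0,-0.03,0,0,0,0.04,0,0,-0.06,0,0,0,0.04,0,0,-0.09,0,0,0,0.04,0,0,-0.12,0,0,0,0.04,0,0,-0.15,0,0,0,0.04,0,0.05,-0.16,0,0,0,0.04,0,0.1,-0.16,0,0,0,0.04,0,0.15,-0.16,0,0,0,0.04,0,0.2,-0.16,0,0,0,0.04]

```text
time_s: 18.25
eef_pos: [0.5397, 0.0988, 0.2175]
tcp_rot: [-0.004, 1.0, 0.0, 0.0]
ft_force: [0.7, 0.3, 0.5]
width: 0.04
grasp_force: 0.0
```

```bash
python3 - <<'E'
from h import *
c=camera("top"); save(c,"t3.png"); W=cloud(c)
for z,a,b in((.104,-.225,-.14),(.076,-.14,-.06)):
    k=(abs(W[...,2]-z)<.012)&(abs(W[...,0]-.54)<.08)&(W[...,1]>a)&(W[...,1]<b)
    print(k.sum(),cv2.minAreaRect(W[k][:,:2].astype(np.float32)) if k.any() else 0,np.median(W[k][:,2]))
print(boxes_of("top","lever_pad"))
to([.5415,-.312,.18],90.5)
E
```

```text
504 ((0.5419331192970276, -0.17864173650741577), (0.10941287130117416, 0.025517893955111504), 0.8718640208244324) 0.10358730637165414
474 ((0.5420870184898376, -0.10005387663841248), (0.1094675213098526, 0.024982184171676636), 0.9208936095237732) 0.07562377555242464
[{'at': [0.54, -0.2927, 0.0948], 'score': 0.74}]
d [ 0.0038 -0.4143  0.0368] rv [0.001 0.001 0.005] j6 -1.51
```

View pics/t3.png

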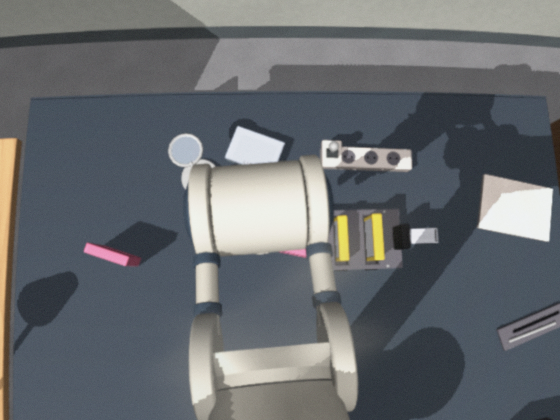

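The top view shows both drives seated in the dock: the short one at (343,240) and the tall one at (376,237). The lever is still up at (424,236). Next the lever, with the fingers closed.

>>> drive_tool:
  deltas: [0.004,-0.414,0,0,0,0.005,0,0.004,-0.414,0,0,0,0.005,0,0.004,-0.414,0,0,0,0.005,0,0.004,-0.414,0,0,0,0.005,0,0.004,-0.414,0,0,0,0.005,0,0.004,-0.414,0,0,0,0.005,0,0.004,-0.414,0,0,0,0.005,0,0.004,-0.414,0,0,0,0.005,0,0.004,-0.414,0,0,0,0.005,0,0.004,-0.414,0,0,0,0.005,0]

```text
time_s: 19.35
eef_pos: [0.5392, -0.3194, 0.2167]
tcp_rot: [-0.001, 1.0, -0.0, 0.0]
ft_force: [-0.4, 0.3, -0.5]
width: -0.0
grasp_force: 0.0
```

```bash
python3 - <<'E'
from h import *
camera("wrist");camera("wrist")
to([.5415,-.312,.113],90.5)
E
```

```text
d [-0.002   0.0043  0.1037] rv [ 0.001 -0.    -0.005] j6 -2.2
```

>>> drive_tool:
  deltas: [-0.002,0.003,0.03,0,0,0,0,-0.002,0.003,0.06,0,0,0,0,-0.002,0.003,0.08,0,0,0,0,-0.002,0.003,0.09,0,0,0,0,-0.002,0.003,0.095,0,0,0,0,-0.002,0.003,0.1,0,0,0,0,-0.002,0.003,0.103,0,0,0,0,-0.002,0.003,0.103,0,0,0,0,-0.002,0.003,0.103,0,0,0,0,-0.002,0.003,0.103,0,0,0,0]

```text
time_s: 20.45
eef_pos: [0.5421, -0.3142, 0.114]
tcp_rot: [-0.002, 1.0, -0.0, 0.0]
ft_force: [-0.2, -1.2, -0.1]
width: -0.0001
grasp_force: 0.0
```

>>> drive_tool:
  deltas: [0,0,0.002,0,0,0,0,0,0,0.004,0,0,0,0,0,0,0.006,0,0,0,0,0,0,0.008,0,0,0,0,0,0,0.01,0,0,0,0,0,0,0.012,0,0,0,0,0,0,0.014,0,0,0,0,0,0,0.014,0,0,0,0,0,0,0.014,0,0,0,0,0,0,0.014,0,0,0,0]

```text
time_s: 21.45
eef_pos: [0.5419, -0.314, 0.0996]
tcp_rot: [-0.002, 1.0, -0.0, 0.0]
ft_force: [1.3, -0.8, 0.2]
width: -0.0002
grasp_force: 0.0
```

```bash
cat > lev.py <<'E'
from h import *
c=camera("scene"); W=cloud(c)
k=(W[...,2]>.04)&(W[...,2]<.11)&(abs(W[...,0]-.541)<.014)&(W[...,1]<-.268)&(W[...,1]>-.325)
z=W[k][:,2]; print(k.sum(),np.histogram(z,bins=np.arange(.04,.112,.004)))
k2=(abs(W[...,0]-.541)<.013)&(W[...,1]<-.270)&(W[...,1]>-.285)&(W[...,2]>.04); print("tab z near tower",np.median(W[k2][:,2]),k2.sum())
s=state();print(s["eef_pos"],s["ft_force"])
save(c,"s_%.2f.png"%s["time_s"])
E
python3 lev.py
```

```text
229 (array([  0,   0,   0,   0,   0,   0,   0,   0,   0,   0,   0,   0,   0,
       148,  81,   0,   0]), array([0.04 , 0.044, 0.048, 0.052, 0.056, 0.06 , 0.064, 0.068, 0.072,
       0.076, 0.08 , 0.084, 0.088, 0.092, 0.096, 0.1  , 0.104, 0.108]))
tab z near tower 0.22928279280564606 365
[ 0.5419483  -0.31398722  0.09960101] [-0.20078765 -0.23619131  1.15865663]
```

```bash
python3 - <<'E'
import cv2,glob
f=glob.glob("pics/s_2*.png")[0]; a=cv2.imread(f)[130:290,50:260]; cv2.imwrite("pics/crop.png",cv2.resize(a,None,fx=3.6,fy=3.6))
E
```

```text
(no output)
```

View pics/crop.png

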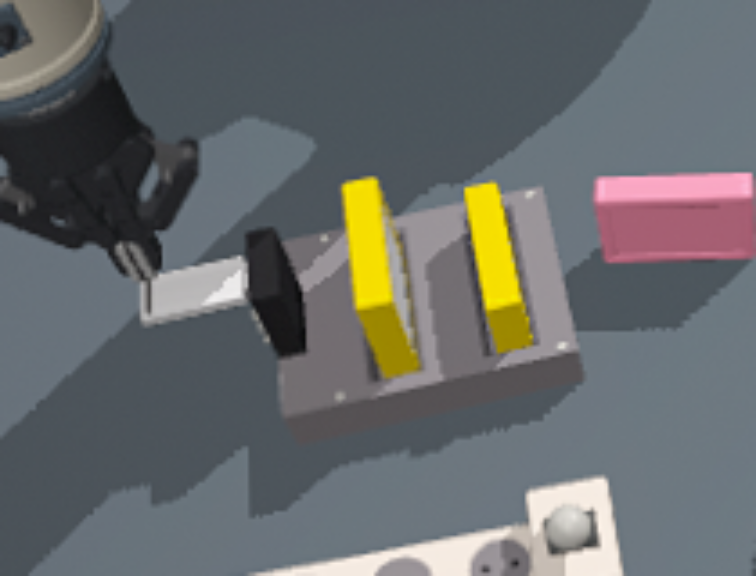

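The crop shows the closed fingertips at (150,275), near the outer end of the tab and apparently just above it. Both drives are seated. I'll measure the tip height from the depth image.

```bash
python3 - <<'E'
from h import *
c=camera("scene"); W=cloud(c);col=c["color"].astype(int)
for r in range(200,216):
    print(r,[(u,W[r,u].round(3).tolist(),int(col[r,u].mean())) for u in range(86,98,3)])
s=state();print(s["eef_pos"],s["ft_force"])
E
```

```text
200 [(86, [0.551, -0.311, 0.149], 58), (89, [0.548, -0.307, 0.144], 90), (92, [0.547, -0.301, 0.141], 35), (95, [0.423, -0.343, 0.004], 122)]
201 [(86, [0.551, -0.313, 0.146], 33), (89, [0.551, -0.307, 0.144], 113), (92, [0.548, -0.302, 0.138], 49), (95, [0.427, -0.343, 0.004], 121)]
202 [(86, [0.552, -0.314, 0.143], 55), (89, [0.552, -0.307, 0.142], 126), (92, [0.547, -0.304, 0.134], 35), (95, [0.429, -0.343, 0.003], 121)]
203 [(86, [0.552, -0.315, 0.14], 108), (89, [0.551, -0.309, 0.137], 127), (92, [0.547, -0.305, 0.131], 36), (95, [0.43, -0.344, 0.0], 121)]
204 [(86, [0.552, -0.316, 0.138], 127), (89, [0.553, -0.31, 0.136], 113), (92, [0.546, -0.306, 0.126], 51), (95, [0.433, -0.344, -0.0], 118)]
205 [(86, [0.551, -0.317, 0.133], 127), (89, [0.549, -0.312, 0.129], 60), (92, [0.549, -0.306, 0.126], 79), (95, [0.436, -0.345, -0.002], 106)]
206 [(86, [0.55, -0.319, 0.129], 110), (89, [0.552, -0.312, 0.128], 30), (92, [0.551, -0.307, 0.125], 104), (95, [0.528, -0.31, 0.097], 188)]
207 [(86, [0.436, -0.369, -0.001], 119), (89, [0.55, -0.314, 0.123], 52), (92, [0.553, -0.307, 0.125], 1
[... 565 characters left out ...]
0.095], 176), (95, [0.542, -0.31, 0.096], 182)]
212 [(86, [0.454, -0.368, -0.001], 114), (89, [0.541, -0.324, 0.096], 175), (92, [0.541, -0.318, 0.094], 178), (95, [0.544, -0.31, 0.095], 183)]
213 [(86, [0.457, -0.368, -0.002], 114), (89, [0.546, -0.323, 0.098], 175), (92, [0.544, -0.318, 0.093], 178), (95, [0.548, -0.31, 0.096], 184)]
214 [(86, [0.461, -0.368, -0.0], 113), (89, [0.547, -0.324, 0.096], 176), (92, [0.547, -0.318, 0.094], 178), (95, [0.55, -0.31, 0.095], 184)]
215 [(86, [0.468, -0.366, 0.004], 114), (89, [0.549, -0.324, 0.095], 175), (92, [0.551, -0.317, 0.095], 180), (95, [0.552, -0.311, 0.094], 187)]
[ 0.5419121  -0.31398831  0.09956892] [ 0.15785171  1.02643428 -0.28835523]
```

The fingertips sit about 20 mm higher than the nominal offset says: the depth puts them at z ≈ 0.12, with no contact force. So I'll find the contact by force and use that as the reference.

>>> drive_tool:
  deltas: [0,0.003,0.002,0,0,0,0,0,0.003,0.004,0,0,0,0,0,0.003,0.006,0,0,0,0,0,0.003,0.008,0,0,0,0,0,0.003,0.01,0,0,0,0,0,0.003,0.012,0,0,0,0,0,0.003,0.014,0,0,0,0,0,0.003,0.015,0,0,0,0,0,0.003,0.015,0,0,0,0,0,0.003,0.015,0,0,0,0]

```text
time_s: 22.55
eef_pos: [0.5419, -0.311, 0.0845]
tcp_rot: [-0.002, 1.0, -0.0, 0.0]
ft_force: [1.1, 0.1, 0.9]
width: 0.0003
grasp_force: 0.0
```

```bash
cat > lev.py <<'E'
from h import *
f=[]
for i in range(3):
    c=camera("scene"); f.append(state()["ft_force"])
W=cloud(c); col=c["color"].astype(int)
k=(col.mean(-1)>140)&(np.ptp(col,axis=-1)<25)&(W[...,2]>.035)&(W[...,2]<.11)&(abs(W[...,0]-.541)<.016)&(W[...,1]<-.265)&(W[...,1]>-.325)
print("tab z",k.sum(),np.median(W[k][:,2]),W[k][:,1].min(),W[k][:,1].max())
s=state();print(s["eef_pos"],np.mean(f,0),s["time_s"])
k=(col.mean(-1)<140)&(abs(W[...,0]-.545)<.025)&(abs(W[...,1]+.31)<.03)&(W[...,2]>.03)
print("dark low z",np.sort(W[k][:,2])[:12].round(3))
save(c,"s_%.2f.png"%s["time_s"])
E
python3 lev.py
```

```text
tab z 218 0.09556372840458263 -0.32466979139026075 -0.2650803697766936
[ 0.54190365 -0.31099487  0.08456771] [-0.33240459 -0.24201119  0.02442312] 22.7
dark low z [0.086 0.087 0.087 0.087 0.088 0.089 0.09  0.09  0.09  0.09  0.091 0.091]
```

>>> drive_tool:
  deltas: [0,0,0.002,0,0,0,0,0,0,0.004,0,0,0,0,0,0,0.006,0,0,0,0,0,0,0.008,0,0,0,0,0,0,0.01,0,0,0,0,0,0,0.01,0,0,0,0,0,0,0.01,0,0,0,0,0,0,0.01,0,0,0,0,0,0,0.01,0,0,0,0,0,0,0.01,0,0,0,0]

```text
time_s: 23.7
eef_pos: [0.5419, -0.311, 0.0746]
tcp_rot: [-0.002, 1.0, -0.0, 0.0]
ft_force: [-1.8, 0.4, 4.4]
width: -0.0001
grasp_force: 2.7
```

```bash
python3 lev.py
```

```text
tab z 195 0.09381342874589003 -0.3249757691199221 -0.2651052782755237
[ 0.54184853 -0.31098782  0.07461942] [-1.52826877  0.48840029  5.11959225] 23.85
dark low z [0.086 0.087 0.087 0.087 0.087 0.087 0.088 0.088 0.088 0.088 0.088 0.088]
```

Contact is at TCP z ≈ 0.075, with the tab at about 0.094 and a force of about 5 N. Pressing in steps, tracking the tab height.

>>> drive_tool:
  deltas: [0,0,0.0025,0,0,0,0,0,0,0.005,0,0,0,0,0,0,0.0075,0,0,0,0,0,0,0.01,0,0,0,0,0,0,0.0125,0,0,0,0,0,0,0.015,0,0,0,0,0,0,0.0175,0,0,0,0,0,0,0.02,0,0,0,0,0,0,0.02,0,0,0,0,0,0,0.02,0,0,0,0]

```text
time_s: 24.85
eef_pos: [0.5418, -0.311, 0.0544]
tcp_rot: [-0.002, 1.0, 0.0, -0.0]
ft_force: [-0.8, -1.0, 3.0]
width: 0.0002
grasp_force: 1.6
```

```bash
python3 lev.py
```

```text
tab z 193 0.0738267822607533 -0.3249376005182204 -0.26501760327553203
[ 0.54184763 -0.31093541  0.05451228] [-1.37785915  0.0700956   3.42712085] 25.0
dark low z [0.063 0.064 0.066 0.066 0.066 0.067 0.067 0.067 0.067 0.068 0.068 0.068]
```

>>> drive_tool:
  deltas: [0,0,0.0025,0,0,0,0,0,0,0.005,0,0,0,0,0,0,0.0075,0,0,0,0,0,0,0.01,0,0,0,0,0,0,0.0125,0,0,0,0,0,0,0.015,0,0,0,0,0,0,0.017,0,0,0,0,0,0,0.0175,0,0,0,0,0,0,0.0175,0,0,0,0,0,0,0.0175,0,0,0,0]

```text
time_s: 26.0
eef_pos: [0.5419, -0.311, 0.0371]
tcp_rot: [-0.002, 1.0, -0.0, 0.0]
ft_force: [-1.9, 0.9, 7.0]
width: 0.0002
grasp_force: 3.9
```

```bash
python3 lev.py; python3 -c "
from h import *
W=cloud(camera('top'))
for z,a,b in((.104,-.225,-.14),(.076,-.14,-.06)):
    k=(abs(W[...,2]-z)<.012)&(abs(W[...,0]-.54)<.08)&(W[...,1]>a)&(W[...,1]<b)
    print(k.sum(),cv2.minAreaRect(W[k][:,:2].astype(np.float32)) if k.any() else 0)
"
```

```text
tab z 188 0.05627260859882531 -0.32460610097098247 -0.26502340112653017
[ 0.54193492 -0.31098949  0.03708165] [-1.82446323  1.03747117  7.66271187] 26.15
dark low z [0.048 0.048 0.049 0.049 0.049 0.049 0.05  0.05  0.05  0.05  0.05  0.051]
359 ((0.5516684055328369, -0.17820778489112854), (0.08978008478879929, 0.02549147792160511), 0.703098714351654)
473 ((0.5421587228775024, -0.10024475306272507), (0.10949490964412689, 0.02503194846212864), 1.0433961153030396)
```

```bash
python3 -c "
from h import *
print(job_done())"
```

```text
the job is handed in; nothing more can be done
None
```

I handed the job in with both drives standing let go in their bays, the taller one beside the lever. The closed fingers are holding the lever at the third click (about 39 mm, about 7.7 N). The arm never went near the drive box, magnifier or power strip, and I have not seen the verdict.

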